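# Fetch the round coral tile with the spatula

## Task

Pick up the spatula by its handle, slide its blade under the round coral tile on the draining rack and lift the tile clear of the rack. Lay the spatula down flat on the rubber mat with the tile still lying on its blade, and let go. Never touch the tile with the fingers.

Things in the scene. Friction and masses are not known exactly. Their poses are not given: they have to be found in the camera images.
- spatula: Spatula lying on the table, 220 g, underside all in one plane. Origin: on the underside at the place to grip (balance point), on the handle's centre line; x to the blade, z up. Steel blade x +35 to +115 mm, 46 wide, 3 thick; steel tang x +15 to +35, 16 wide, 3 thick; straight black handle x -95 to +15, 18 wide, 30 tall, flat upright sides.
- round_tile: The round one of three white ceramic tiles on the rack (the others, square and six-sided, may be in any bay): disc 90 mm across, 6 thick, 110 g, with a small branching stony coral in its middle, 34 mm high over all. Lies loose on the tops of its bay's two fins, near the bay's middle. Origin: centre of its underside, 45 mm above the table; z up, yaw arbitrary.
- rack: Grey draining rack, fixed, left or right of the middle. Base plate 100 (x) x 290 (y) x 6 mm; three bays, centres y -100, 0, +100. A bay is two upright fins along x, 84 long, 7 thick, tops 45 mm high, 68 mm free between: an open tunnel 6 to 45 mm high under the tile, entered by a blade pointing +x. Origin: base centre on the table; x from front (robot side) to back.
- mat_center (a point): Centre of the top surface of a black rubber mat fixed flat on the table, on the other side from the rack: 260 (x) x 150 (y) x 4 mm thick. x along its length, away from the robot, z up.
Things that resemble listed ones, but are neither listed nor needed, are in the scene too. Leave any turquoise or yellow look-alike of the spatula alone.

How it is judged:
On the way:
1. the round tile is lifted clear of the rack on the spatula's blade (its underside at least 60 mm above the table, 15 mm over the fins) (z of round_tile in the frame of rack above 0.06 m and contact force between round_tile and spatula above 0.3 N and angle between round_tile's own z axis and vertical below 0.35 rad and x of round_tile in the frame of spatula between 0.03 and 0.12 m), for 0.2 s.
At the end, for the whole second after the job is handed in: The spatula lies flat (within 7 degrees) and still on the mat, with the round tile lying flat (within 10 degrees) and still on its blade: the tile's centre over the blade (at most 5 mm past its ends, at most 24 mm from its centre line) and over the mat (x of round_tile in the frame of spatula between 0.03 and 0.12 m and y of round_tile in the frame of spatula between -0.024 and 0.024 m and z of round_tile in the frame of spatula between -0.002 and 0.012 m and x of round_tile in the frame of mat_center between -0.13 and 0.13 m and y of round_tile in the frame of mat_center between -0.075 and 0.075 m and angle between round_tile's own z axis and vertical below 0.17 rad and angle between spatula's own z axis and vertical below 0.12 rad and z of spatula in the frame of mat_center below 0.01 m and contact force between round_tile and spatula above 0.3 N and linear speed of each of round_tile, spatula below 0.02 m/s); the robot touches nothing.
It fails at once if the fingers touch the round tile (contact force between the fingers and round_tile above 0.2 N).
It also fails if it takes over 67 s, if anything falls off the work surface, if the arm or the gripper's body presses on something with over 40 N, if the wrist force passes 120 N, or if a joint passes its speed limit or range.

## Robot

A 6-joint arm with a two-finger parallel gripper is mounted at the origin on the work surface. World frame = base frame: x ahead of the robot, y to its left, z up, the work surface at z = 0. Lengths are in m, angles in rad, forces in N, time in s.
With the tool pointing down it reaches from about 0.375 to 0.925 m from the base axis. Payload 5.7 kg.
Tool frame: the origin (TCP) lies midway between the tips of the shut fingers; the grasp point (between the pads) lies 19 mm behind it (robot.grip_depth is the distance from the TCP to the grasp point, in m); z points along the fingers, x is the direction in which the jaws open and shut, and the axes are right-handed (so a half turn about z gives the same grasp; the last joint's range is limited). The gripper opens to 88 mm and grips with 3 to 60 N. Pads are 20 mm wide; open, the fingers measure 115 mm over their backs; the gripper's body (75 mm by 178 mm) begins 61 mm behind the grasp point.
Start: joints at [0.997, 0.359, 1.51, -0, 1.272, -0.115], TCP at [0.266, 0.538, 0.201] pointing down, gripper open.
Joint ranges: [-2.97, 2.97], [-1.01, 2.36], [0.21, 2.38], [-0.96, 4.11], [0.2, 2.71], [-2.98, 2.98]. Speed limits (rad/s): [2.39, 2.39, 3.14, 3.14, 3.14, 3.14].

## Interface

Orientations are given as a 3x3 rotation matrix whose columns are the frame's x, y, z axes.
In Python, from bench import robot, viewer gives the robot as it stands.
- The arm moves only by the tool move_arm, never from a script. Its argument "steps" is a list that holds one entry, the list of rows, each a list of 4 numbers: the shift along the tool's x, y, z normalised to -1 to 1, where 1 is 0.04 m, then the turn about the tool's z normalised to -1 to 1, where 1 is 0.12 rad. In form: [[[dx, dy, dz, spin], ...]]. A call has 1 to 12 rows; each row shifts and turns the pose as measured when the row begins, along the tool's axes as they then stand; what a row does not reach is not made up. A row lasts 1/12 s, in which the tool goes at most 41.7 mm and 7.16 degrees, less where a joint would pass 70% of its speed; a pose out of reach is approached as far as the arm can. A call with a number of a shift or a turn outside -1 to 1 is refused whole. A call with a gripper value outside its range is refused whole. "grip" is the gripper command: -1 is fully open, 1 is shut, values between are in proportion, set as the call begins (left out, the last holds). The fingers move at their own pace and stop on an object; "newtons" is the grip in N (left out, the last holds). Time passes only in rows, so rows that do not move let the fingers close. It gives the time, the measured TCP pose, the force and the opening at its end, in the units of the state.
- robot.state(): the state, without advancing time (a new reading comes with each control period).
- viewer.get_image(name): name is "side" or "top"; returns a dict with "img" (384x512x3 uint8, red, green, blue), "mtx" (3x3 intrinsics, pixels), "k1" (the pictures are not rectified: a ray, as slopes to the right and down, at radius r is drawn at 1 + k1 r^2 times it, then the intrinsics apply), "eye" and "attitude" of the camera in the world. Camera axes: x right, y up, looking along -z (the intrinsics and any distortion apply to the point x, -y, -z); pixel columns grow to the right and rows downward; lengths in m; the calibration is good to about 2 mm. A picture is of the moment at which its call begins. There is no depth.
- robot.finish_job(): hands the job in, once; it reports no verdict.
The state is a dict: "time_s": time; "joints": joint angles; "joint_velocities": joint speeds; "effort": joint torques, N m; "position": TCP position; "tool_rot": TCP orientation; "force": force on the tool from outside, world axes, zero at the start; "moment": the same for the moment, N m; "width": opening from 0.0 (shut) to 1.0 (fully open).
Only numpy, scipy, OpenCV 4.12 (cv2) and the standard library are available. Lean on these libraries where they do the work, as an engineer would, in place of code of your own. Each camera call takes 0.05 s, during which the arm holds its last target. There are 200 camera calls.

## Working session

There is one attempt and no reset: what is moved stays moved. The work goes in short steps, Python scripts to look and compute and a tool call to move; the robot and the scene stay as the last step left them, time stands still between calls to the robot, and variables do not carry over. Pictures are saved under pics/ and viewed, about 8 in all and at most 12, crops included, and the job is handed in when it is done.

Besides the shell and the picture viewer there is one more tool, called after ">>>" as name(argument=value, ...) on one line, values as JSON. move_arm: Moves the arm, as the interface text tells. Its arguments: {"type":"object","properties":{"steps":{"type":"array","items":{"type":"array","items":{"type":"array","items":{"type":"number"}}}},"grip":{"type":"number"},"newtons":{"type":"number"}},"required":["steps"]}

```bash
mkdir -p pics; ls
cat > h.py <<'E'
import numpy as np, cv2
from bench import robot, viewer
def grab(n): return viewer.get_image(n)
def ray(d,u,v):
    K=np.array(d["mtx"]);x,y=(u-K[0,2])/K[0,0],(v-K[1,2])/K[1,1]
    rd=np.hypot(x,y);r=rd
    for _ in range(20): r=rd/(1+d["k1"]*r*r)
    s=r/rd if rd>0 else 1
    return np.array(d["eye"]),np.array(d["attitude"])@np.array([x*s,-y*s,-1])
def onz(d,u,v,z):
    o,r=ray(d,u,v);return o+r*(z-o[2])/r[2]
def proj(d,p):
    c=np.array(d["attitude"]).T@(np.array(p)-np.array(d["eye"]))
    x,y=c[0]/-c[2],-c[1]/-c[2];f=1+d["k1"]*(x*x+y*y);K=np.array(d["mtx"])
    return K[0,0]*x*f+K[0,2],K[1,1]*y*f+K[1,2]
def save(d,n,crop=None,s=1):
    i=d["img"]
    if crop: i=i[crop[1]:crop[3],crop[0]:crop[2]]
    cv2.imwrite("pics/"+n,cv2.resize(cv2.cvtColor(i,cv2.COLOR_RGB2BGR),None,fx=s,fy=s,interpolation=cv2.INTER_CUBIC))
E
python3 - <<'E'
from h import *
a=grab("top");b=grab("side")
im=np.vstack([a["img"],b["img"]]);
save(a,"t0.png",s=1.5);save(b,"s0.png",s=1.5)
for d in(a,b):print(d["mtx"],d["k1"],d["eye"],d["attitude"])
print(robot.state())
E
```

```text
pics
[[394.4981302    0.         253.33016844]
 [  0.         394.4981302  188.81361498]
 [  0.           0.           1.        ]] -0.137148827497815 [0.32672163 0.0908012  1.15236704] [[-0.01209415  0.99425592 -0.1063433 ]
 [-0.99992355 -0.01229909 -0.00127153]
 [-0.00257216  0.1063198   0.99432866]]
[[455.01679946   0.         252.96637102]
 [  0.         455.01679946 195.67830806]
 [  0.           0.           1.        ]] -0.15906810844621874 [-0.07198293 -1.08142311  0.78691565] [[ 0.91887747  0.20743773 -0.33560957]
 [-0.39429725  0.45279525 -0.79969127]
 [-0.01392373  0.86714823  0.49785549]]
{'time_s': 0.1, 'joints': array([ 9.96913090e-01,  3.59384099e-01,  1.51131336e+00,  1.57966691e-05,
        1.27250160e+00, -1.15112505e-01]), 'joint_velocities': array([-0.00046651, -0.00254209, -0.00459762, -0.00118345, -0.00043112,
        0.0013223 ]), 'effort': array([ 6.44945376e-04, -5.16349804e+01, -2.71409315e+01,  6.79573836e-02,
        2.73744785e-02, -5.27813484e-05]), 'position': array([0.2653601 , 0.53740419, 0.20022691]), 'tool_rot': array([[ 4.42849751e-01,  8.96595402e-01, -8.84797196e-04],
       [ 8.96594422e-01, -4.42850589e-01, -1.34086662e-03],
       [-1.59404780e-03, -1.99501784e-04, -9.99998710e-01]]), 'force': array([ 0.46229639, -0.14910692,  0.32237491]), 'moment': array([0.0607925 , 0.03737204, 0.01180796]), 'width': 1.000295769630364}
```

View pics/t0.png

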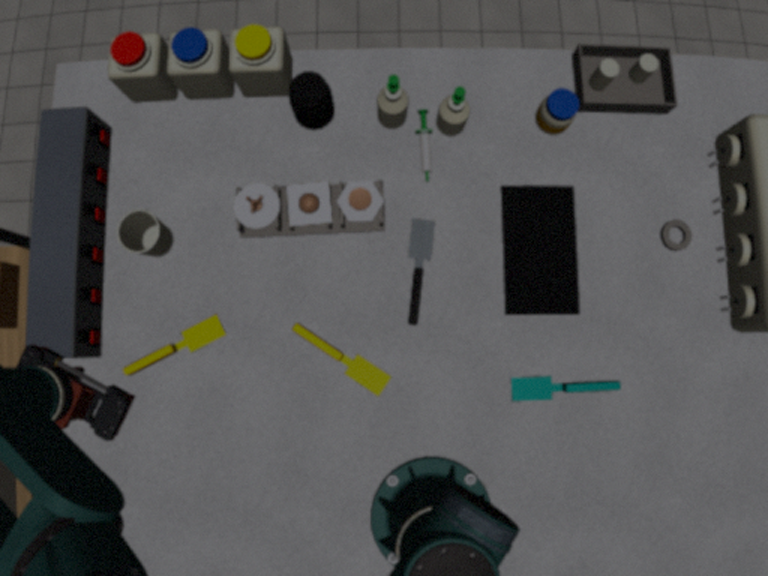

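View pics/s0.png

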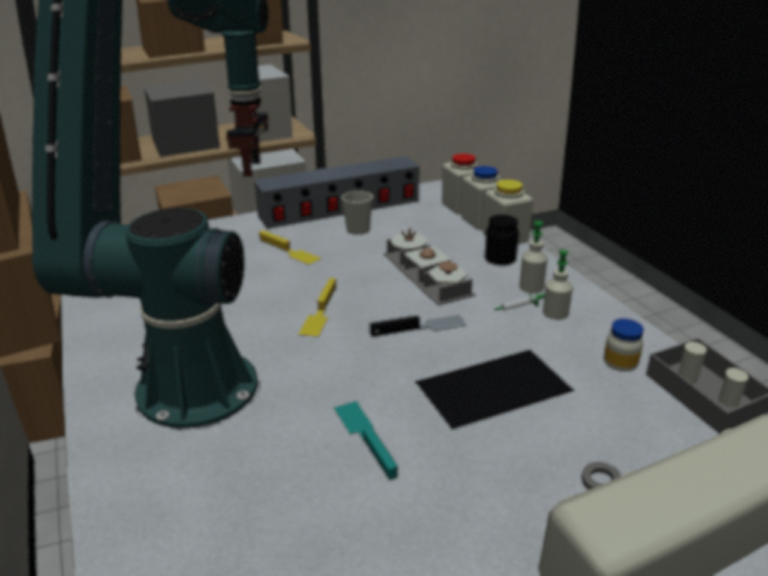

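The top view shows the round tile with branching coral at about (257,205) in the 1.5× picture. The other tiles are square at (309,204) and six-sided at (360,200). The steel spatula with the black handle is at (418,270). Its look-alikes are yellow at (175,345) and (342,358), and turquoise at (565,387). The mat is at (540,250). I choose the black-handled spatula and the leftmost tile, and will check both in a crop.

Run:
```python
from h import *
a=grab("top");img=a["img"]
save(a,"t1.png",(145,105,400,225),3)
hsv=cv2.cvtColor(img,cv2.COLOR_RGB2HSV);V=hsv[...,2];S=hsv[...,1]
def sub(m,box):
    o=np.zeros_like(m);x0,y0,x1,y1=box;o[y0:y1,x0:x1]=m[y0:y1,x0:x1];return o
def show(name,m,z):
    cs=cv2.findContours(m,cv2.RETR_EXTERNAL,cv2.CHAIN_APPROX_NONE)[0]
    c=max(cs,key=cv2.contourArea);P=np.array([onz(a,*p[0],z)[:2] for p in c])
    r=cv2.minAreaRect((P*1000).astype(np.float32));M=cv2.moments(c)
    cen=onz(a,M['m10']/M['m00'],M['m01']/M['m00'],z)
    print(name,'area',cv2.contourArea(c),'rect mm',np.round(r[0],1),np.round(r[1],1),round(r[2],2),'centroid',cen.round(4));return P
print("bg",np.median(V[150:240,150:260]),"mat",V[165,360],"handle",V[196,276],"blade",img[160,281],"rack",img[153,180], "tile", img[145,163])
show("mat",sub((V<50).astype(np.uint8),(325,115,395,220)),.004)
show("handle",sub((V<60).astype(np.uint8),(265,170,290,225)),.030)
bg=np.median(V[150:240,150:260])
bl=sub(((V<bg-20)&(V>=60)).astype(np.uint8),(268,135,295,176));show("blade",bl,.003)
show("rack+",sub(((V<bg-25)).astype(np.uint8),(150,115,262,162)),.006)
t=sub(((V>bg+12)&(S<40)).astype(np.uint8),(150,115,188,155));show("tile",t,.051)
```

```text
bg 105.0 mat 6 handle 20 blade [76 80 82] rack [74 70 69] tile [114 114 120]
mat area 3982.5 rect mm [ 514.5 -225.1] [147.8 256.1] 89.95 centroid [ 0.5127 -0.2241  0.004 ]
handle area 189.5 rect mm [423.  26.] [ 17.2 109.9] 82.92 centroid [0.4231 0.0259 0.03  ]
blade area 304.0 rect mm [532.4  11. ] [41.  86.9] 83.05 centroid [0.5356 0.0108 0.003 ]
rack+ area 768.0 rect mm [599.5 229.6] [100.4 293.2] 1.74 centroid [0.5763 0.2291 0.006 ]
tile area 557.0 rect mm [599.  328.6] [80.4 77.3] 44.87 centroid [0.5991 0.3288 0.051 ]
```

View pics/t1.png

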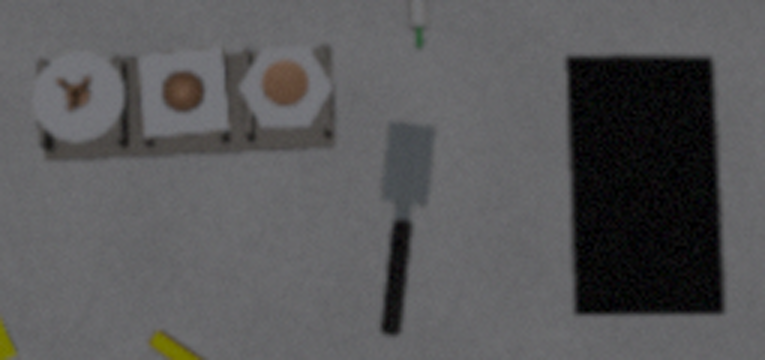

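The crop confirms the choice: the round tile with branching coral is in the left bay, and the steel spatula with the black handle lies at a yaw of about -0.12. The spatula origin is about (0.463, 0.021) and the rack yaw is about +0.03. I'll move above the handle.

>>> move_arm(steps=[[[0,0,0,-0.93],[0,0,0,-0.93],[0,0,0,-0.93],[-0.76,0.4,0,0],[-0.76,0.4,0,0],[-0.76,0.4,0,0],[-0.76,0.4,0,0],[-0.76,0.4,0,0],[-0.76,0.4,0,0],[-0.76,0.4,0,0],[-0.76,0.4,0,0],[-0.76,0.4,0,0]]], grip=-1, newtons=50)

```text
time_s: 1.15
position: [0.3796, 0.244, 0.1967]
tool_rot: [[0.095, 0.995, -0.004], [0.995, -0.095, -0.001], [-0.002, -0.004, -1.0]]
force: [-0.3, 0.0, -0.9]
width: 1.002
```

```bash
cat > go.py <<'E'
import sys
from h import *
# args: target x y z [jaw yaw deg]; prints tool-axis units to go
def report(t,yaw=None):
    s=robot.state();R=np.array(s["tool_rot"]);p=np.array(s["position"])
    th=np.arctan2(R[1,0],R[0,0]);print("t",round(s["time_s"],2),"p",p.round(4),"jaw deg",np.degrees(th).round(2),"w",round(s["width"],3),"F",np.round(s["force"],2),"M",np.round(s["moment"],2))
    if yaw is not None:
        d=(np.radians(yaw)-th);print("spin",round(-d/.12,3))
    print("units now-axes",(R.T@(np.array(t)-p)/.04).round(3))
    if yaw is not None:
        c,sn=np.cos(np.radians(yaw)),np.sin(np.radians(yaw));Q=np.array([[c,sn,0],[sn,-c,0],[0,0,-1]])
        print("units after-spin axes",(Q.T@(np.array(t)-p)/.04).round(3))
if __name__=="__main__":
    v=[float(x) for x in sys.argv[1:]];report(v[:3],v[3] if len(v)>3 else None)
E
python3 go.py 0.463 0.021 0.12 83
```

```text
t 1.15 p [0.3796 0.244  0.1967] jaw deg 84.52 w 1.002 F [-0.35  0.03 -0.91] M [ 0.07 -0.01 -0.04]
spin 0.221
units now-axes [-5.346  2.615  1.917]
units after-spin axes [-5.278  2.749  1.918]
```

>>> move_arm(steps=[[[-0.66,0.34,0.2,0.2],[-0.66,0.34,0.2,0],[-0.66,0.34,0.2,0],[-0.66,0.34,0.2,0],[-0.66,0.34,0.2,0],[-0.66,0.34,0.2,0],[-0.66,0.34,0.2,0],[-0.66,0.34,0.2,0],[0,0,0,0]]])

```text
time_s: 1.9
position: [0.4676, 0.0048, 0.131]
tool_rot: [[0.124, 0.992, 0.002], [0.992, -0.124, -0.002], [-0.002, 0.002, -1.0]]
force: [1.4, -0.4, 0.1]
width: 1.001
```

```bash
python3 - <<'E'
from h import *
d=grab("side");save(d,"s1.png",(180,130,380,280),3.5)
for p in[(.463,.021,.03),(.463,.021,.0)]:print(np.array(proj(d,p)).round(1),((np.array(proj(d,p))-[180,130])*3.5).round(0))
# spatula from side: handle & blade centroid check
E
python3 go.py 0.463 0.021 0.06 83
```

```text
[274.3 210.3] [330. 281.]
[274.2 218.3] [330. 309.]
t 1.95 p [0.4664 0.0067 0.1313] jaw deg 82.81 w 0.996 F [ 0.43  0.07 -0.39] M [ 0.01 -0.02  0.02]
spin -0.028
units now-axes [ 0.345 -0.131  1.782]
units after-spin axes [ 0.345 -0.129  1.782]
```

View pics/s1.png

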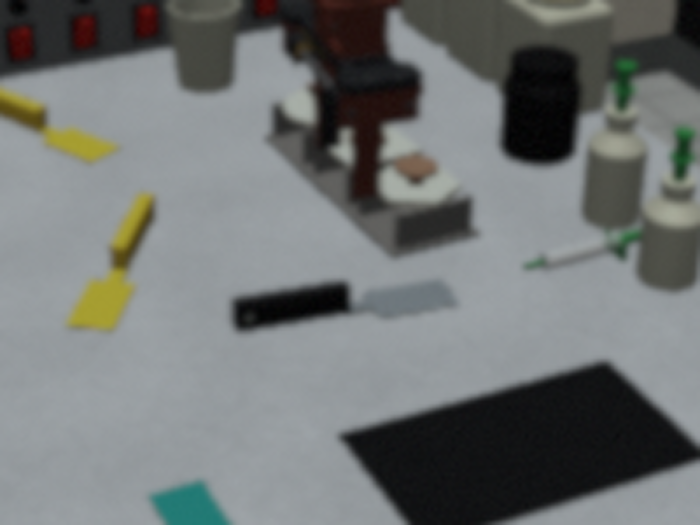

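The side view agrees with the estimate: the predicted grip point at (330,281) falls about 15 mm before the tang end of the handle at (350,290). I'll centre and go down.

>>> move_arm(steps=[[[0.34,-0.13,0,0],[0,0,0.45,0],[0,0,0.45,0],[0,0,0.45,0],[0,0,0.45,0],[0,0,0.4,0],[0,0,0.3,0],[0,0,0,0],[0,0,0,0]]])

```text
time_s: 2.7
position: [0.4604, 0.0296, 0.0302]
tool_rot: [[0.125, 0.992, 0.001], [0.992, -0.125, 0.003], [0.003, 0.0, -1.0]]
force: [-0.2, 0.7, -0.1]
width: 1.0
```

```bash
python3 go.py 0.463 0.021 0.005 83
```

```text
t 2.7 p [0.4604 0.0296 0.0302] jaw deg 82.82 w 1.0 F [-0.22  0.67 -0.11] M [-0.01  0.03  0.03]
spin -0.025
units now-axes [-0.207  0.092  0.628]
units after-spin axes [-0.205  0.092  0.629]
```

>>> move_arm(steps=[[[-0.2,0.09,0.25,0],[0,0,0.25,0],[0,0,0.1,0],[0,0,0,0],[0,0,0,0]]])

```text
time_s: 3.12
position: [0.4649, 0.0216, 0.0063]
tool_rot: [[0.124, 0.992, 0.005], [0.992, -0.124, 0.003], [0.004, 0.004, -1.0]]
force: [-0.2, -0.3, -0.2]
width: 0.996
```

```bash
python3 go.py 0.463 0.021 0.005 83
```

```text
t 3.12 p [0.4649 0.0216 0.0063] jaw deg 82.9 w 0.996 F [-0.25 -0.35 -0.19] M [0.07 0.   0.01]
spin -0.014
units now-axes [-0.02  -0.046  0.032]
units after-spin axes [-0.02  -0.046  0.032]
```

>>> move_arm(steps=[[[0,-0.04,0.05,0],[0,0,0,0],[0,0,0,0],[0,0,0,0],[0,0,0,0],[0,0,0,0],[0,0,0,0],[0,0,0,0],[0,0,0,0],[0,0,0,0]]], grip=1, newtons=50)

```text
time_s: 3.95
position: [0.4642, 0.0216, 0.0053]
tool_rot: [[0.124, 0.992, 0.007], [0.992, -0.124, 0.003], [0.004, 0.007, -1.0]]
force: [0.2, -0.5, 0.6]
width: 0.283
```

```bash
python3 go.py 0.463 0.021 0.12 83
```

```text
t 3.95 p [0.4642 0.0216 0.0053] jaw deg 82.87 w 0.283 F [ 0.16 -0.48  0.65] M [-0.01  0.01  0.03]
spin -0.019
units now-axes [-0.007 -0.008 -2.868]
units after-spin axes [-0.018 -0.027 -2.868]
```

>>> move_arm(steps=[[[0,0,0,0],[0,0,0,0],[0,0,0,0],[0,0,0,0],[0,0,0,0]]])

```text
time_s: 4.37
position: [0.4641, 0.0215, 0.0053]
tool_rot: [[0.124, 0.992, 0.007], [0.992, -0.124, 0.003], [0.004, 0.006, -1.0]]
force: [0.2, 0.3, 0.1]
width: 0.192
```

>>> move_arm(steps=[[[0,0,0,0],[0,0,0,0],[0,0,0,0],[0,0,-0.2,0],[0,0,-0.3,0],[0,0,-0.3,0],[0,0,-0.3,0],[0,0,-0.3,0],[0,0,-0.3,0],[0,0,-0.2,0],[0,0,0,0],[0,0,0,0]]])

```text
time_s: 5.37
position: [0.4603, 0.0218, 0.0861]
tool_rot: [[0.124, 0.992, 0.001], [0.992, -0.124, 0.004], [0.004, 0.001, -1.0]]
force: [0.3, -0.0, -2.4]
width: 0.19
```

```bash
python3 - <<'E'
from h import *
d=grab("side");save(d,"s2.png",(200,130,350,240),4.5)
E
python3 go.py 0.45 0.33 0.12 91.7
```

```text
t 5.42 p [0.4603 0.0218 0.086 ] jaw deg 82.87 w 0.19 F [ 0.29 -0.76 -1.4 ] M [-0.01 -0.03 -0.01]
spin -1.284
units now-axes [ 7.617 -1.21  -0.823]
units after-spin axes [ 7.709 -0.028 -0.851]
```

View pics/s2.png

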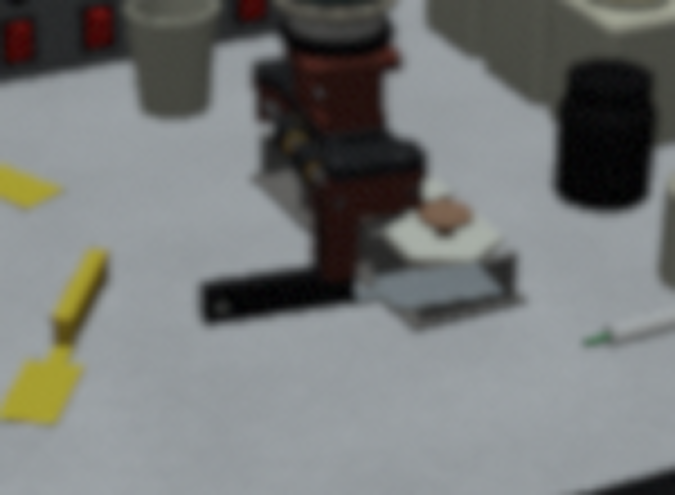

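The spatula is held level. I'll back off, then go sideways to the front of the left bay.

>>> move_arm(steps=[[[0,-0.4,0,-0.4],[0,-0.5,0,-0.45],[0,-0.4,0,-0.43],[0.5,0,0,0],[0.7,0,0,0],[0.7,0,0,0],[0.7,0,0,0],[0.7,0,0,0],[0.7,0,0,0],[0.7,0,0,0],[0.7,0,0,0],[0.7,0,0,0]]])

```text
time_s: 6.42
position: [0.3914, 0.2737, 0.0782]
tool_rot: [[-0.028, 1.0, -0.013], [1.0, 0.028, -0.001], [-0.001, -0.013, -1.0]]
force: [1.1, -0.3, -2.1]
width: 0.192
```

```bash
python3 go.py 0.41 0.324 0.034 91.7
```

```text
t 6.42 p [0.3914 0.2737 0.0782] jaw deg 91.58 w 0.192 F [ 1.12 -0.35 -2.05] M [ 0.03 -0.09 -0.  ]
spin -0.017
units now-axes [1.246 0.514 1.097]
units after-spin axes [1.244 0.502 1.105]
```

>>> move_arm(steps=[[[0.4,0.1,0.15,0],[0.4,0.1,0.2,0],[0.2,0.1,0.2,0],[0,0.1,0.2,0],[0,0,0.2,0],[0,0,0.1,0],[0,0,0,0],[0,0,0,0],[0,0,0,0]]])

```text
time_s: 7.17
position: [0.4023, 0.3164, 0.0279]
tool_rot: [[-0.031, 0.999, -0.021], [0.999, 0.031, -0.006], [-0.005, -0.021, -1.0]]
force: [0.8, -1.0, -1.4]
width: 0.195
```

```bash
python3 go.py 0.41 0.324 0.034 91.7
```

```text
t 7.17 p [0.4023 0.3164 0.0279] jaw deg 91.8 w 0.195 F [ 0.79 -1.02 -1.4 ] M [ 0.04 -0.04  0.  ]
spin 0.015
units now-axes [ 0.183  0.194 -0.158]
units after-spin axes [ 0.184  0.197 -0.153]
```

>>> move_arm(steps=[[[0.18,0.2,-0.16,0],[0,0,0,0],[0,0,0,0],[0,0,0,0]]])

```text
time_s: 7.5
position: [0.41, 0.3217, 0.0352]
tool_rot: [[-0.029, 0.999, -0.021], [1.0, 0.029, -0.006], [-0.005, -0.021, -1.0]]
force: [-0.0, -0.2, -1.7]
width: 0.195
```

```bash
python3 - <<'E'
from h import *
a=grab("top");d=grab("side");save(a,"t3.png",(130,100,270,250),4)
i=d["img"]
A=cv2.resize(a["img"][100:230,140:270],None,fx=3,fy=3,interpolation=cv2.INTER_CUBIC)
B=cv2.resize(d["img"][110:240,210:340],None,fx=3,fy=3,interpolation=cv2.INTER_CUBIC)
cv2.imwrite("pics/ts3.png",cv2.cvtColor(np.hstack([A,B]),cv2.COLOR_RGB2BGR))
s=robot.state();R=np.array(s["tool_rot"]);p=np.array(s["position"])
for x,y in[(.035,.023),(.035,-.023),(.115,.023),(.115,-.023)]:
    q=p+R@np.array([y,x,.005]);print(q.round(4),((np.array(proj(a,q))-[140,100])*3).round(0),((np.array(proj(d,q))-[210,110])*3+[390,0]).round(0))
E
python3 go.py 0.41 0.324 0.034 91.7
```

```text
[0.4436 0.3454 0.029 ] [ 77. 273.] [456. 180.]
[0.4449 0.2994 0.0293] [124. 271.] [470. 195.]
[0.5235 0.3477 0.0272] [ 76. 191.] [514. 168.]
[0.5249 0.3018 0.0275] [123. 189.] [530. 183.]
t 7.6 p [0.4094 0.3214 0.0349] jaw deg 91.67 w 0.193 F [ 0.34 -0.55 -1.88] M [ 0.04 -0.01  0.04]
spin -0.004
units now-axes [0.063 0.018 0.022]
units after-spin axes [0.063 0.017 0.023]
```

View pics/ts3.png

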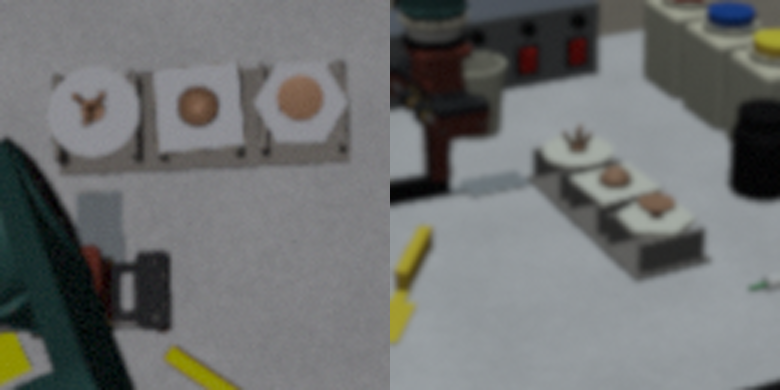

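The top view shows the blade at columns 77-123 with its tip at row 190, as predicted. It is midway between the fin fronts at (62,157) and (138,157). I'll shift about 2 mm and slide in.

Run:
```python
from h import *
a=grab("top")
for u in(62,138):print(onz(a,140+u/3,100+157/3,.04).round(4))
```

```text
[0.5551 0.3589 0.04  ]
[0.5538 0.2849 0.04  ]
```

>>> move_arm(steps=[[[0.05,0.1,0.05,0],[0,0.2,0,0],[0,0.2,0,0],[0,0,0,0],[0,0,0,0]]])

```text
time_s: 8.07
position: [0.431, 0.324, 0.0317]
tool_rot: [[-0.03, 0.999, -0.022], [1.0, 0.029, -0.007], [-0.006, -0.023, -1.0]]
force: [-1.0, -0.9, -0.9]
width: 0.189
```

```bash
python3 go.py 0.524 0.327 0.033 91.7
```

```text
t 8.07 p [0.431  0.324  0.0317] jaw deg 91.7 w 0.189 F [-0.99 -0.94 -0.91] M [-0.   -0.01  0.02]
spin -0.0
units now-axes [ 0.006  2.326 -0.084]
units after-spin axes [ 0.006  2.327 -0.032]
```

Run:
```python
from h import *
a=grab("top");V=cv2.cvtColor(a["img"],cv2.COLOR_RGB2GRAY)
for n,(u,v) in dict(cornL=(140+62/3,100+174/3),cornR=(140+350/3,100+158/3)).items():print(n,onz(a,u,v,.006).round(4))
m=np.zeros_like(V);m[148:156,155:262]=(V[148:156,155:262]<52)
n,_,st,c=cv2.connectedComponentsWithStats(m)
for k in range(1,n):print(st[k],c[k].round(1),onz(a,*c[k],.04).round(4))
t=a["img"].astype(int);T=np.zeros_like(V);T[118:156,153:190]=(V[118:156,153:190]>98)
T=cv2.morphologyEx(T,cv2.MORPH_OPEN,np.ones((3,3),np.uint8))
for v in (128,132,136,140,144,148):
    print(v,V[v,150:192].tolist())
```

```text
cornL [0.5449 0.3668 0.006 ]
cornR [0.5566 0.0811 0.006 ]
[185 148   3   6   8] [186.  150.8] [0.5584 0.2849 0.04  ]
[155 150   4   6  15] [156.1 153.3] [0.5524 0.3724 0.04  ]
[160 150   3   5  10] [160.8 152.1] [0.5558 0.3585 0.04  ]
[220 150   1   2   2] [220.  150.5] [0.5576 0.1866 0.04  ]
[228 150   2   1   2] [228.5 150. ] [0.5587 0.1622 0.04  ]
128 [134, 129, 133, 131, 130, 130, 124, 108, 106, 126, 136, 144, 143, 145, 145, 143, 145, 144, 146, 146, 146, 143, 145, 145, 141, 144, 144, 146, 143, 141, 145, 144, 139, 127, 109, 79, 46, 65, 83, 91, 102, 127]
132 [134, 129, 130, 131, 133, 132, 134, 141, 144, 143, 144, 146, 143, 131, 105, 83, 85, 107, 128, 130, 128, 119, 97, 79, 91, 120, 138, 145, 143, 145, 144, 144, 145, 143, 140, 119, 82, 70, 87, 91, 96, 111]
136 [128, 127, 129, 131, 128, 130, 139, 144, 144, 145, 144, 145, 146, 144, 143, 141, 128, 102, 76, 54, 48, 60, 80, 90, 102, 125, 138, 144, 141, 146, 142, 143, 143, 144, 143, 136, 102, 77, 84, 91, 91, 95]
140 [124, 131, 132, 129, 130, 132, 136, 145, 144, 143, 145, 143, 146, 144, 143, 142, 131, 110, 88, 75, 81, 103, 117, 127, 138, 144, 145, 146, 146, 141, 144, 144, 145, 144, 138, 128, 87, 66, 81, 90, 91, 97]
144 [6, 44, 85, 116, 127, 130, 131, 131, 141, 141, 144, 144, 146, 144, 143, 143, 146, 145, 143, 147, 143, 144, 143, 145, 142, 146, 141, 145, 148, 144, 143, 145, 145, 133, 107, 69, 42, 59, 83, 91, 92, 93]
148 [26, 19, 17, 25, 64, 103, 119, 119, 102, 98, 102, 122, 136, 143, 145, 143, 143, 147, 143, 145, 142, 145, 146, 144, 142, 144, 143, 142, 142, 136, 126, 110, 98, 96, 89, 66, 42, 53, 81, 91, 90, 94]
```

>>> move_arm(steps=[[[-0.05,0.15,-0.05,0],[0,0.25,0,0],[0,0.25,0,0],[0,0.25,-0.02,0],[0,0.1,0,0],[0,0,0,0],[0,0,0,0]]])

```text
time_s: 8.7
position: [0.4768, 0.3231, 0.0338]
tool_rot: [[-0.029, 0.999, -0.021], [1.0, 0.029, -0.007], [-0.006, -0.021, -1.0]]
force: [-1.0, 0.6, -2.4]
width: 0.194
```

```bash
python3 go.py 0.523 0.325 0.033 91.7
```

```text
t 8.7 p [0.4768 0.3231 0.0338] jaw deg 91.67 w 0.194 F [-1.    0.58 -2.35] M [ 0.06 -0.    0.03]
spin -0.004
units now-axes [ 0.015  1.156 -0.005]
units after-spin axes [0.014 1.155 0.02 ]
```

>>> move_arm(steps=[[[0,0.2,0,0],[0,0.25,0,0],[0,0.25,0,0],[0,0.25,-0.02,0],[0,0.2,0,0],[0,0,0,0],[0,0,0,0]]])

```text
time_s: 9.28
position: [0.5277, 0.3244, 0.0332]
tool_rot: [[-0.029, 0.999, -0.021], [1.0, 0.029, -0.007], [-0.006, -0.022, -1.0]]
force: [0.2, 0.4, -2.0]
width: 0.193
```

```bash
python3 - <<'E'
from h import *
a=grab("top");d=grab("side")
A=cv2.resize(a["img"][100:230,140:270],None,fx=3,fy=3,interpolation=cv2.INTER_CUBIC)
B=cv2.resize(d["img"][110:240,210:340],None,fx=3,fy=3,interpolation=cv2.INTER_CUBIC)
cv2.imwrite("pics/ts4.png",cv2.cvtColor(np.hstack([A,B]),cv2.COLOR_RGB2BGR))
E
python3 go.py 0.523 0.325 0.033 91.7
```

```text
t 9.38 p [0.5272 0.3243 0.0332] jaw deg 91.69 w 0.19 F [-0.74 -0.32 -2.3 ] M [ 0.04 -0.06  0.01]
spin -0.001
units now-axes [ 0.019 -0.104  0.008]
units after-spin axes [ 0.019 -0.104  0.006]
```

View pics/ts4.png

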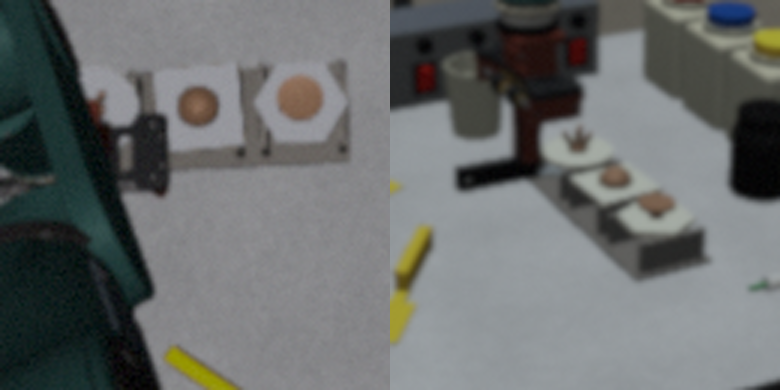

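The side view shows the blade fully under the round tile. A gap remains between the fingers at (525,150) and the tile rim at (543,148). Lifting slowly.

>>> move_arm(steps=[[[0,0,-0.1,0],[0,0,-0.1,0],[0,0,-0.1,0],[0,0,-0.1,0],[0,0,-0.1,0],[0,0,-0.1,0],[0,0,-0.1,0],[0,0,-0.1,0],[0,0,-0.1,0],[0,0,-0.1,0],[0,0,0,0],[0,0,0,0]]], newtons=60)

```text
time_s: 10.38
position: [0.5249, 0.3244, 0.0779]
tool_rot: [[-0.031, 0.999, -0.024], [0.999, 0.031, -0.008], [-0.007, -0.025, -1.0]]
force: [0.6, -0.2, -3.0]
width: 0.186
```

```bash
python3 - <<'E'
from h import *
d=grab("side");save(d,"s5.png",(220,90,320,180),6)
E
python3 go.py 0.523 0.325 0.15 91.7
```

```text
t 10.43 p [0.525  0.3244 0.0779] jaw deg 91.76 w 0.195 F [ 0.42  0.95 -3.8 ] M [ 0.07  0.01 -0.06]
spin 0.009
units now-axes [ 0.004 -0.093 -1.8  ]
units after-spin axes [ 0.016 -0.049 -1.802]
```

View pics/s5.png

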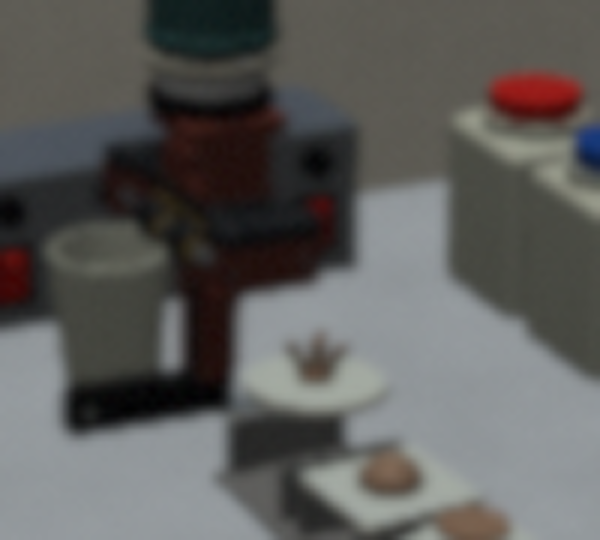

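The tile rides on the blade clear of the rack. I'll lift further, then carry.

>>> move_arm(steps=[[[0,0,-0.1,0],[0,0,-0.2,0],[0,0,-0.2,0],[0,0,-0.2,0],[0,0,-0.2,0],[0,0,-0.2,0],[0,0,-0.2,0],[0,0,-0.1,0],[0,0,0,0],[-0.05,0,0,0],[-0.1,0,0,0],[-0.15,0,0,0]]])

```text
time_s: 11.43
position: [0.527, 0.3132, 0.1408]
tool_rot: [[-0.032, 0.999, -0.023], [0.999, 0.032, -0.007], [-0.006, -0.023, -1.0]]
force: [0.4, 0.7, -3.0]
width: 0.187
```

>>> move_arm(steps=[[[-0.2,0,0,0],[-0.25,0,0,0],[-0.3,0,0,0],[-0.3,0,0,0],[-0.3,0,0,0],[-0.3,0,0,0],[-0.3,0,0,0],[-0.3,0,0,0],[-0.3,0,0,0],[-0.3,0,0,0],[-0.3,0,0,0],[-0.3,0,0,0]]])

```text
time_s: 12.43
position: [0.5299, 0.1584, 0.1403]
tool_rot: [[-0.031, 0.999, -0.026], [0.999, 0.03, -0.009], [-0.009, -0.027, -1.0]]
force: [-0.3, -0.1, -2.3]
width: 0.193
```

```bash
python3 go.py 0.504 -0.225 0.12 90
```

```text
t 12.43 p [0.5299 0.1584 0.1403] jaw deg 91.76 w 0.193 F [-0.34 -0.08 -2.33] M [-0.01  0.06  0.03]
spin 0.256
units now-axes [-9.555 -0.926  0.614]
units after-spin axes [-9.584 -0.648  0.507]
```

>>> move_arm(steps=[[[-0.3,-0.02,0,0.05],[-0.3,-0.02,0,0.05],[-0.3,-0.02,0,0.05],[-0.3,-0.02,0,0.05],[-0.3,-0.02,0,0.05],[-0.3,-0.02,0,0],[-0.3,-0.02,0,0],[-0.3,-0.02,0,0],[-0.3,-0.02,0,0],[-0.3,-0.02,0,0],[-0.3,-0.02,0,0],[-0.3,-0.02,0,0]]])

```text
time_s: 13.43
position: [0.52, -0.0015, 0.1423]
tool_rot: [[0.002, 1.0, -0.026], [1.0, -0.003, -0.009], [-0.009, -0.026, -1.0]]
force: [0.9, 0.0, -3.3]
width: 0.187
```

>>> move_arm(steps=[[[-0.3,-0.02,0,0],[-0.3,-0.02,0,0],[-0.3,-0.02,0,0],[-0.3,-0.02,0,0],[-0.3,-0.02,0,0],[-0.3,-0.02,0,0],[-0.3,-0.02,0,0],[-0.3,-0.02,0,0],[-0.25,-0.02,0,0],[-0.2,-0.02,0,0],[-0.15,0,0,0],[-0.1,0,0,0]]])

```text
time_s: 14.43
position: [0.509, -0.141, 0.1441]
tool_rot: [[0.004, 1.0, -0.025], [1.0, -0.004, -0.01], [-0.01, -0.025, -1.0]]
force: [0.3, -0.1, -3.9]
width: 0.192
```

```bash
python3 go.py 0.504 -0.225 0.12 90
```

```text
t 14.43 p [ 0.509  -0.141   0.1441] jaw deg 89.77 w 0.192 F [ 0.31 -0.07 -3.9 ] M [0.03 0.04 0.04]
spin -0.034
units now-axes [-2.094 -0.101  0.626]
units after-spin axes [-2.1   -0.126  0.602]
```

>>> move_arm(steps=[[[-0.15,0,0,0],[-0.25,-0.02,0,0],[-0.3,-0.02,0,0],[-0.3,-0.02,0,0],[-0.3,0,0,0],[-0.25,0,0,0],[-0.2,0,0,0],[-0.15,0,0,0],[-0.1,0,0,0],[-0.05,0,0,0],[0,0,0,0],[0,0,0,0]]])

```text
time_s: 15.43
position: [0.5061, -0.2328, 0.1446]
tool_rot: [[0.005, 1.0, -0.025], [1.0, -0.005, -0.01], [-0.01, -0.025, -1.0]]
force: [0.1, 0.7, -2.2]
width: 0.19
```

>>> move_arm(steps=[[[0,0,0.05,0],[0,0,0.1,0],[0,0,0.2,0],[0,0,0.25,0],[0,0,0.25,0],[0,0,0.25,0],[0,0,0.25,0],[0,0,0.25,0],[0,0,0.2,0],[0,0,0.15,0],[0,0,0.1,0],[0,0,0,0]]])

```text
time_s: 16.43
position: [0.5023, -0.2304, 0.0517]
tool_rot: [[0.002, 1.0, -0.029], [1.0, -0.002, -0.007], [-0.007, -0.029, -1.0]]
force: [-0.3, 0.0, -2.8]
width: 0.192
```

```bash
python3 - <<'E'
from h import *
a=grab("top");d=grab("side")
A=cv2.resize(a["img"][105:235,270:400],None,fx=3,fy=3,interpolation=cv2.INTER_CUBIC)
B=cv2.resize(d["img"][170:300,260:390],None,fx=3,fy=3,interpolation=cv2.INTER_CUBIC)
cv2.imwrite("pics/ts6.png",cv2.cvtColor(np.hstack([A,B]),cv2.COLOR_RGB2BGR))
E
python3 go.py 0.504 -0.225 0.012 90
```

```text
t 16.53 p [ 0.5029 -0.2307  0.0527] jaw deg 89.88 w 0.19 F [ 0.11 -0.12 -2.85] M [0.02 0.02 0.01]
spin -0.018
units now-axes [0.151 0.056 1.016]
units after-spin axes [0.143 0.028 1.019]
```

View pics/ts6.png

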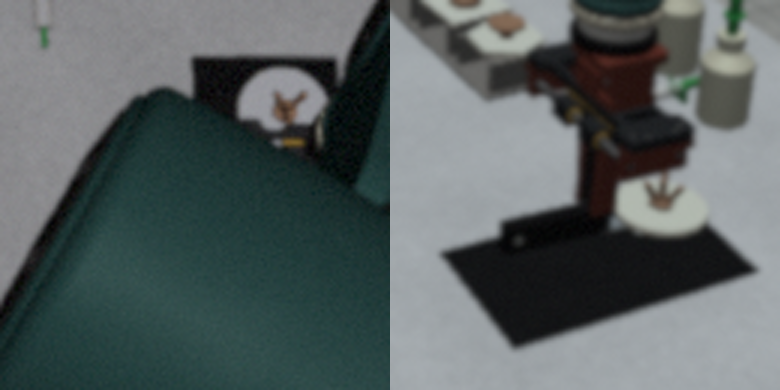

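The tile sits flat on the blade over the mat, with coral at (285,108) top and (662,190) side. Lowering until contact.

>>> move_arm(steps=[[[0.05,0,0.1,0],[0.05,0,0.15,0],[0,0,0.15,0],[0,0,0.15,0],[0,0,0.1,0],[0,0,0.05,0],[0,0,0,0],[0,0,0,0]]])

```text
time_s: 17.2
position: [0.5039, -0.2274, 0.0235]
tool_rot: [[0.002, 1.0, -0.024], [1.0, -0.002, -0.01], [-0.01, -0.024, -1.0]]
force: [-0.8, 0.1, -3.7]
width: 0.185
```

```bash
python3 go.py 0.504 -0.225 0.012 90
```

```text
t 17.2 p [ 0.5039 -0.2274  0.0235] jaw deg 89.89 w 0.185 F [-0.83  0.1  -3.67] M [ 0.03  0.14 -0.03]
spin -0.017
units now-axes [0.064 0.01  0.287]
units after-spin axes [0.061 0.003 0.288]
```

>>> move_arm(steps=[[[0,0,0.08,0],[0,0,0.08,0],[0,0,0.06,0],[0,0,0,0],[0,0,0,0]]])

```text
time_s: 17.62
position: [0.5042, -0.228, 0.0142]
tool_rot: [[0.002, 1.0, -0.023], [1.0, -0.002, -0.01], [-0.01, -0.023, -1.0]]
force: [-0.6, 0.1, -2.5]
width: 0.188
```

```bash
python3 go.py 0.504 -0.225 0.0095 90
```

```text
t 17.62 p [ 0.5042 -0.228   0.0142] jaw deg 89.88 w 0.188 F [-0.57  0.08 -2.45] M [0.08 0.02 0.06]
spin -0.018
units now-axes [ 0.077 -0.002  0.118]
units after-spin axes [ 0.076 -0.004  0.118]
```

>>> move_arm(steps=[[[0,0,0.05,0],[0,0,0.04,0],[0,0,0.03,0],[0,0,0,0]]])

```text
time_s: 17.95
position: [0.5041, -0.2284, 0.0096]
tool_rot: [[0.002, 1.0, -0.023], [1.0, -0.002, -0.011], [-0.011, -0.023, -1.0]]
force: [-1.0, 0.0, -1.0]
width: 0.186
```

```bash
python3 go.py 0.504 -0.225 0.0095 90
```

```text
t 17.95 p [ 0.5041 -0.2284  0.0096] jaw deg 89.88 w 0.186 F [-1.03  0.01 -1.01] M [ 0.14 -0.02 -0.01]
spin -0.018
units now-axes [ 0.084 -0.002  0.003]
units after-spin axes [ 0.084 -0.002  0.004]
```

>>> move_arm(steps=[[[0,0,0.04,0],[0,0,0.03,0],[0,0,0,0],[0,0,0,0]]])

```text
time_s: 18.28
position: [0.5045, -0.2288, 0.0102]
tool_rot: [[0.002, 1.0, -0.021], [1.0, -0.002, -0.012], [-0.012, -0.021, -1.0]]
force: [-1.0, 0.3, -0.5]
width: 0.191
```

>>> move_arm(steps=[[[0,0,0,0],[0,0,0,0],[0,0,0,0],[0,0,0,0],[0,0,0,0],[0,0,0,0],[0,0,0,0],[0,0,0,0]]], grip=0)

```text
time_s: 18.95
position: [0.5065, -0.2298, 0.0104]
tool_rot: [[0.002, 1.0, -0.018], [1.0, -0.002, -0.014], [-0.014, -0.018, -1.0]]
force: [-0.6, 0.3, -0.1]
width: 0.499
```

```bash
python3 go.py 0.504 -0.225 0.12 90
```

```text
t 18.95 p [ 0.5065 -0.2298  0.0104] jaw deg 89.88 w 0.499 F [-0.6   0.33 -0.1 ] M [ 0.02 -0.06  0.02]
spin -0.018
units now-axes [ 0.084 -0.113 -2.741]
units after-spin axes [ 0.121 -0.063 -2.741]
```

Released. Rising straight up, slightly away from the tile.

>>> move_arm(steps=[[[0,-0.03,-0.15,0],[0,-0.02,-0.25,0],[0,-0.02,-0.3,0],[0,0,-0.4,0],[0,0,-0.5,0],[0,0,-0.6,0],[0,0,-0.6,0],[0,0,-0.6,0],[0,0,-0.6,0],[0,0,0,0]]])

```text
time_s: 19.78
position: [0.5044, -0.2266, 0.1835]
tool_rot: [[0.002, 1.0, -0.02], [1.0, -0.003, -0.013], [-0.013, -0.02, -1.0]]
force: [0.4, -0.4, -0.6]
width: 0.504
```

>>> move_arm(steps=[[[0.8,0,0,0],[0.8,0,0,0],[0.8,0,0,0],[0.8,0,0,0],[0.8,0,0,0],[0.8,0,0,0],[0.8,0,0,0],[0.8,0,0,0],[0.8,0,0,0],[0,0,0,0],[0,0,0,0]]])

```text
time_s: 20.7
position: [0.5038, 0.0711, 0.1835]
tool_rot: [[0.007, 1.0, -0.011], [1.0, -0.007, -0.017], [-0.017, -0.011, -1.0]]
force: [0.6, -0.2, 0.1]
width: 0.504
```

```bash
python3 - <<'E'
from h import *
a=grab("top");d=grab("side")
A=cv2.resize(a["img"][105:235,270:400],None,fx=3,fy=3,interpolation=cv2.INTER_CUBIC)
B=cv2.resize(d["img"][170:300,260:390],None,fx=3,fy=3,interpolation=cv2.INTER_CUBIC)
cv2.imwrite("pics/ts7.png",cv2.cvtColor(np.hstack([A,B]),cv2.COLOR_RGB2BGR))
V=cv2.cvtColor(a["img"],cv2.COLOR_RGB2GRAY);m=np.zeros_like(V);m[110:170,335:392]=V[110:170,335:392]>138
c=max(cv2.findContours(m,0,1)[0],key=cv2.contourArea);(u,v),r=cv2.minEnclosingCircle(c);print(u,v,r,onz(a,u,v,.013).round(4))
E
python3 go.py 0.504 -0.225 0.12
```

```text
359.6744079589844 144.23255920410156 13.73335075378418 [ 0.578  -0.2256  0.013 ]
t 20.8 p [0.504  0.07   0.1835] jaw deg 89.48 w 0.5 F [-0.35 -0.81  0.55] M [ 0.   -0.01  0.03]
units now-axes [-7.346  0.085  1.713]
```

View pics/ts7.png

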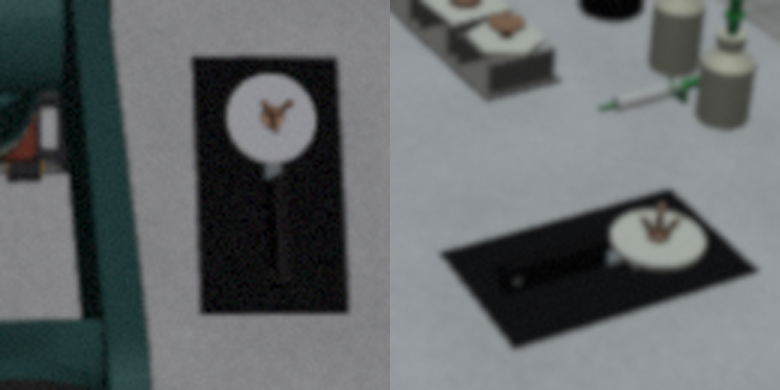

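The tile lies flat on the blade, at (271,118) top and (658,238) side. The handle runs straight behind it on the mat, and nothing is near the robot. Handing in.

```bash
python3 -c "
from bench import robot
robot.finish_job()"
```

```text
the job is handed in; nothing more can be done
```

The spatula is lying on the mat with the round coral tile on its blade, and I handed the job in at about 21 s of the 67 s allowed. The hand-in gives no verdict.

- **Grasp and lift:** I gripped the black-handled steel spatula at its balance point and slid the blade under the round tile in the left bay. I lifted it clear with the gripper never close to the tile. During the carry its underside was about 0.13 m above the table.
- **Placing:** I lowered the spatula until the wrist force showed contact with the mat, let go, then raised the gripper and moved it well to one side.
- **Last checks:** the final pictures show the tile lying on the blade, centred at about (0.578, -0.226). That is about 74 mm along the spatula and within a few mm of its centre line, with the handle lying along the mat.
- **Disagreements:** two estimates of the bay's centre line differed by about 6 mm. I aimed between them, and the blade went in with no sign of contact. The tool also tilted 1–1.7° during the carry, so I expect the blade tip touched the mat slightly first.

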